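Check a warmed cup with a contact thermometer

ROBOT

A 7-joint arm with a two-finger parallel gripper is mounted at the origin on the work surface. World frame = base frame: x ahead of the robot, y to its left, z up, the work surface at z = 0. Lengths are in mm, angles in rad, forces in N, time in s.
With the tool pointing down it reaches from about 400 to 875 mm from the base axis. Payload 4.4 kg.
Tool frame: the origin (TCP) lies on the centre line of the jaws, within the pads' length; the fingertips stand 19 mm ahead of it and the grasp point (between the pads) is the TCP; z points along the fingers, y is the line along which they close (so a half turn about z gives the same grasp; the last joint's range is limited). The gripper opens to 85 mm and grips with 20 to 120 N. Pads are 22 mm wide; open, the fingers measure 114 mm over their backs; the gripper's body (76 mm by 85 mm) begins 54 mm behind the grasp point. The pads swing forward as they close: fully open they stand 13 mm farther back than shut.
Start: joints at [-1.26, 0.628, 0.038, 1.517, -0.027, 0.996, -0.02], TCP at [239.144, 604.424, 250.313] pointing down, gripper open.
Joint ranges: [-3.06, 3.06], [-0.37, 2.12], [-1.25, 1.32], [0.18, 2.47], [-1.1, 4.24], [0.23, 1.98], [-2.94, 2.94]. Speed limits (rad/s): [2.57, 2.57, 3.14, 3.14, 3.14, 3.14, 3.14].

INTERFACE

Orientations are given as [roll, pitch, yaw] about the fixed x, y, z axes, in that order (R = Rz(yaw) Ry(pitch) Rx(roll)).
In Python, from station import status, get_image, camera_info, manip gives the robot as it stands.
- The arm moves only by the shell command python3 -m inch 'ROWS'. ROWS is a JSON object of lists of equal length, an entry for each row: "fingers": the finger opening in cm, from 0 to 8.54; "linear": the shift along the tool's x, y, z in cm, a list of three; "turn": the turn about the tool's z in degrees. A call has 1 to 5 rows; each row shifts and turns the commanded pose from where the row before left it, along the tool's axes as they then stand; what a row does not reach is not made up. A row lasts 1/10 s, in which the tool goes at most 50 mm and 8.59 degrees, less where a joint would pass 70% of its speed; a pose out of reach is approached as far as the arm can. A call with a gripper value outside its range is refused whole. The fingers move at their own pace and stop on an object; the grip force is fixed at half the most. Time passes only in rows, so rows that do not move let the fingers close. It gives the time, the measured TCP pose, the force, the opening and the grip force at its end, in the units of the state.
- status.read_state(): the state, without advancing time (a new reading comes with each control period).
- get_image(name): name is "scene" or "top" or "wrist"; returns (picture, depth): 384x512x3 uint8, blue, green, red; 384x512 float32, mm along the optical axis (not along the pixel's ray), 0 where there is no reading.
- camera_info(name): a dict with "intrinsics" (3x3 intrinsics, pixels), "k1" (the pictures are not rectified: a ray, as slopes to the right and down, at radius r is drawn at 1 + k1 r^2 times it, then the intrinsics apply), "R" (3x3) and "t" (3): a world point X has camera coordinates R X + t. Camera axes: x right, y down, z forward; pixel columns grow to the right and rows downward; lengths in mm; the calibration is good to about 2 mm. A picture is of the moment at which its call begins: read the wrist's pose just before it. camera_info takes no time and is no camera call; for the wrist camera it gives the pose at the moment of the call.
- manip.finish_job(): hands the job in; it is judged then, once.
The state is a dict: "time_s": time; "qpos": joint angles; "dq": joint speeds; "tau": joint torques, N m; "ee_pos": TCP position; "tcp_rot": TCP orientation; "ft_force": force on the tool from outside, world axes, zero at the start; "torque": the same for the moment, N m; "grip_width": finger opening in mm; "gripper_force": force on a finger pad.
Only numpy, scipy, OpenCV 4.12 (cv2) and the standard library are available. Lean on these libraries where they do the work, as an engineer would, in place of code of your own. Each camera call takes 0.05 s, during which the arm holds its last target. There are 200 camera calls.

TASK

Lift the blue cup, which stands upside down on the counter, and set it down gently, still upside down, flat in the middle of the sloping cork coaster, and let go of it. Then take the contact thermometer out of its wooden stand and hold its spring tip on the small raised round spot in the centre of the cup's upturned foot, with the thermometer square to that sloping foot and the tip lightly pressed about half way in. Finish while still holding it there, and leave everything else on the counter where it is.

Things in the scene. Friction and masses are not known exactly. Their poses are not given: they have to be found in the camera images.
- cup: Blue ceramic cup standing upside down, 200 to 340 g: straight round wall 62 mm in diameter, 78 mm high, then the foot, a disc 46 mm across, 6 mm high. Origin at the centre of the down-turned mouth (closed flat underside), z from mouth to foot (up). A loop handle stands out along +y to 61 mm from the axis, 13 to 67 mm above the mouth; the wall is free along x.
- spot (a point): Centre of the top face of the marked spot: a round unglazed pale disc 20 mm across, raised 1.5 mm, in the centre of the cup's foot, on the cup's axis 85.5 mm from the mouth plane. Axes as the cup's.
- coaster: Round cork coaster, 84 mm across, 8 mm thick, fixed on a steel plate 88 mm across on a fixed steel pedestal (base 120 by 100 mm, 8 mm high). It slopes 15 degrees. Origin at the centre of its underside, 42 mm above the counter; z is the normal of the cork face, leaning to the low side (towards -x, turned up to 0.5 rad left or right).
- coaster_top (a point): Centre of the cork's upper face, where the cup's mouth is to be centred; about 50 mm above the counter. Axes as the coaster's.
- probe: Contact thermometer, 92 g, upright in the stand. White plastic handle of 24 by 24 mm square section, 80 mm long, dark display on its -y side; below it a steel stem 10 mm in diameter, 30 mm long, and a spring tip. Origin at the centre of the handle's lower end (the shoulder resting on the stand), z along the handle away from the tip, x and y square to its flat sides.
- probe_tip (a point): Centre of the end face of the sprung steel tip, 8 mm in diameter; on the probe's axis, 46 mm below the probe's origin when the spring is out. Moves with the tip. Axes as the probe's.
- plunger (a joint): How far the spring tip is pushed in, m: 0 fully out, 0.014 fully in. The spring pushes with about 1.5 N at first touch, 3.6 N half way in (0.007) and 5.7 N fully in.
- stand: Fixed wooden block 70 by 70 mm, 60 mm high, with an upright hole of 17 mm through its centre that takes the thermometer's stem and tip; origin at the centre of its underside. The thermometer lifts straight out.
- sugar_tin: Bystander: square steel sugar tin with a latch, 89 mm wide, 88 mm high. Origin under its centre.
- bowl: Bystander: small white bowl 100 mm across, 40 mm high. Origin under its centre.
- jar: Bystander: amber glass jar 68 mm across, 100 mm high. Origin under its centre.
- spoon: Bystander: steel spoon 150 mm long lying on the counter, nearer the robot than the rest. Origin under its middle.
- tea_box: Bystander: plain cardboard box 60 by 100 mm, 55 mm high, at the right side. Origin under its centre.

How it is judged:
By the outcome, as a careful person would: the job done as asked, in the order asked, and still so for the second after the job is handed in, while the arm keeps its last pose, push and grip.
It also fails if it takes over 64 s, if anything falls off the work surface, if the arm or the gripper's body presses on something with over 40 N, if the wrist force passes 120 N, or if a joint passes its speed limit or range.

## Working session

There is one attempt and no reset: what is moved stays moved. The work goes in short steps, Python scripts to look and compute and a shell command to move; the robot and the scene stay as the last step left them, time stands still between calls to the robot, and variables do not carry over. Pictures are saved under pics/ and viewed, at most 14 in all, crops included, and the job is handed in when it is done.

```bash
ls; mkdir -p pics
python3 - <<'E'
from station import status,get_image,camera_info
import cv2,numpy as np
s=status.read_state();print({k:np.round(v,3).tolist() for k,v in s.items()})
for n in("scene","top"):
    p,d=get_image(n);np.savez(f"{n}0.npz",p=p,d=d);cv2.imwrite(f"pics/{n}0.png",p)
    c=camera_info(n);print(n,np.round(c["intrinsics"],1).tolist(),c["k1"],np.round(c["R"],3).tolist(),np.round(c["t"],1).tolist())
E
```

```text
pics
{'time_s': 0.0, 'qpos': [-1.26, 0.629, 0.038, 1.518, -0.027, 0.996, -0.02], 'dq': [-0.001, 0.0, 0.001, -0.001, 0.001, -0.0, -0.001], 'tau': [-0.001, -56.341, 1.226, -19.344, 0.011, 0.011, -0.0], 'ee_pos': [238.927, 603.854, 249.392], 'tcp_rot': [-3.14, 0.0, 2.765], 'ft_force': [-0.445, 0.433, -0.601], 'torque': [-0.022, -0.017, -0.025], 'gripper_force': 0.0, 'grip_width': 85.607}
scene [[429.3, 0.0, 256.3], [0.0, 429.3, 191.8], [0.0, 0.0, 1.0]] -0.09978706937500836 [[0.776, 0.631, -0.01], [0.463, -0.58, -0.671], [-0.429, 0.516, -0.742]] [-406.2, -190.0, 1906.4]
top [[446.7, 0.0, 257.4], [0.0, 446.7, 193.5], [0.0, 0.0, 1.0]] -0.11740647681777423 [[-0.02, -1.0, 0.002], [-0.987, 0.019, -0.157], [0.157, -0.005, -0.988]] [1.8, 544.6, 1671.9]
```

View pics/top0.png

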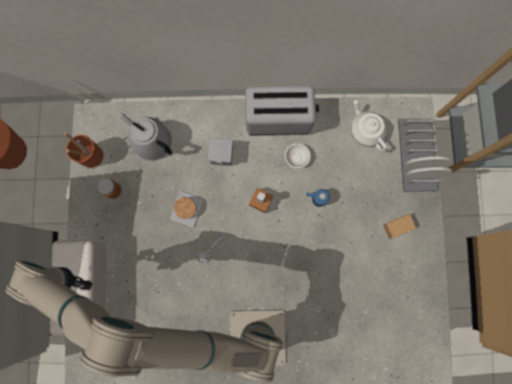

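View pics/scene0.png

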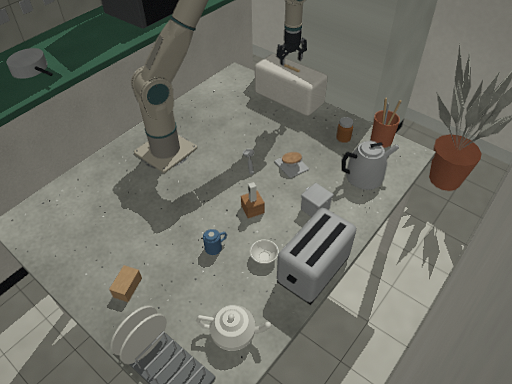

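```bash
cat > h.py <<'E'
import numpy as np,cv2
from station import status,get_image,camera_info
def rays(c,uv):
    K=np.array(c["intrinsics"],float);p=cv2.undistortPoints(np.array(uv,float).reshape(-1,1,2),K,np.array([c["k1"],0,0,0,0.]))[:,0]
    return np.c_[p,np.ones(len(p))]
def plane(c,uv,z):  # world points on height z
    R,t=np.array(c["R"]),np.array(c["t"]).ravel();o=-R.T@t;d=rays(c,uv)@R
    return o+d*((z-o[2])/d[:,2])[:,None]
def depth(c,uv,dep):
    R,t=np.array(c["R"]),np.array(c["t"]).ravel();return (rays(c,uv)*np.array(dep).reshape(-1,1)-t)@R
def blobs(m,amin=8):
    n,l,s,ce=cv2.connectedComponentsWithStats(m.astype(np.uint8));return [(ce[i],s[i],l==i) for i in range(1,n) if s[i,4]>=amin]
def pts(c,m,d):
    v,u=np.nonzero(m&(d>0));return depth(c,np.c_[u,v],d[v,u])
E
python3 - <<'E'
from h import *
c=camera_info("top");z=np.load("top0.npz");p,d=z["p"],z["d"]
b,g,r=[p[...,i].astype(int) for i in range(3)]
for name,m in(("blue",(b>r+30)),("orange",(r>b+40))):
    for ce,s,mm in blobs(m):
        P=pts(c,mm,d);print(name,ce.round(1),s.tolist(),np.median(P,0).round(),P.min(0).round(),P.max(0).round())
for n,uv,h in(("probetop",(262,196),140),("tin",(221,152),88),("bowl",(298,156),40)):print(n,plane(c,[uv],h).round(),d[uv[1]-2:uv[1]+3,uv[0]-2:uv[0]+3].round().tolist())
for n in(z,):cv2.imwrite("pics/t1.png",cv2.resize(p[135:275,90:345],None,fx=3,fy=3,interpolation=cv2.INTER_CUBIC))
E
```

```text
blue [319.2 197.1] [307, 190, 22, 16, 188] [ 520. -240.   78.] [ 494. -275.   19.] [ 549. -199.   94.]
orange [477.5  81.2] [437, 48, 75, 69, 605] [ 1115. -1086.  -214.] [ 1100. -1109.  -744.] [ 1141. -1074.    92.]
orange [  9.1 146.4] [0, 119, 25, 49, 728] [ 921. 1340. -515.] [ 830. 1299. -722.] [1062. 1425. -464.]
orange [ 84.  150.9] [66, 134, 36, 33, 694] [719. 666.  81.] [ 663.  604. -760.] [1004. 1109.  219.]
orange [489.5 149. ] [463, 134, 49, 28, 343] [  769. -1085.  -188.] [  755. -1108.  -469.] [  787. -1074.     4.]
orange [112.6 192.3] [105, 184, 12, 13, 49] [551. 541.  70.] [542. 531.  40.] [586. 575.  83.]
orange [260.2 200.4] [249, 188, 23, 24, 286] [511. -18.  58.] [474. -60.  -7.] [570.  24.  69.]
orange [184.5 207.8] [174, 198, 22, 21, 359] [494. 271.  50.] [455. 229.  32.] [532. 312.  65.]
orange [399.6 226. ] [384, 215, 32, 23, 448] [ 407. -551.   53.] [ 365. -628.   -8.] [ 450. -500.   66.]
orange [495.8 290.1] [476, 231, 36, 125, 3771] [  114. -1198.  -454.] [ -199. -1370.  -755.] [  413. -1185.  -271.]
probetop [[520. -25. 140.]] [[1616.0, 1623.0, 1622.0, 1612.0, 1612.0], [1617.0, 1621.0, 1612.0, 1620.0, 1616.0], [1614.0, 1613.0, 1613.0, 1613.0, 1608.0], [1614.0, 1619.0, 1613.0, 1616.0, 1620.0], [1609.0, 1614.0, 1614.0, 1617.0, 1629.0]]
tin [[700. 126.  88.]] [[1697.0, 1702.0, 1692.0, 1692.0, 1700.0], [1692.0, 1693.0, 1700.0, 1684.0, 1693.0], [1696.0, 1694.0, 1695.0, 1693.0, 1695.0], [1690.0, 1691.0, 1695.0, 1700.0, 1697.0], [1694.0, 1696.0, 1689.0, 1684.0, 1700.0]]
bowl [[ 690. -170.   40.]] [[1777.0, 1779.0, 1783.0, 1779.0, 1783.0], [1785.0, 1776.0, 1791.0, 1782.0, 1785.0], [1777.0, 1783.0, 1771.0, 1772.0, 1778.0], [1778.0, 1772.0, 1777.0, 1781.0, 1775.0], [1778.0, 1775.0, 1779.0, 1785.0, 1780.0]]
```

View pics/t1.png

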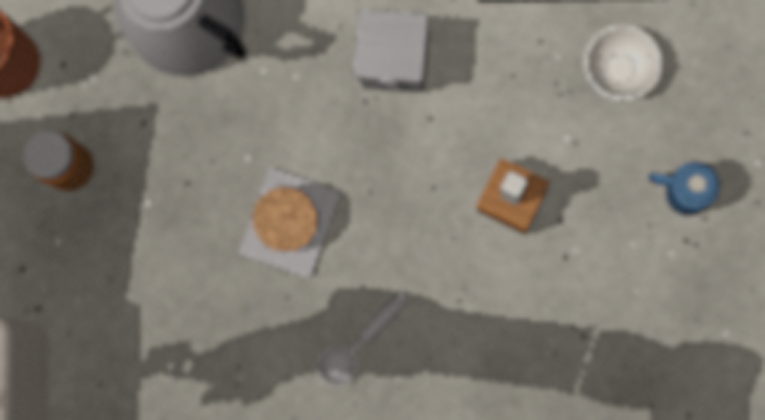

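```bash
cat >> h.py <<'E'
def togo(target=None,yang=None):
    """shift in tool axes (cm) to world target mm; turn (deg) about tool z to bring tool y to world angle yang (mod 180)"""
    s=status.read_state();from scipy.spatial.transform import Rotation as Ro
    R=Ro.from_euler("xyz",s["tcp_rot"]).as_matrix();p=np.array(s["ee_pos"]);a=np.degrees(np.arctan2(R[1,1],R[0,1]))
    print("t",round(s["time_s"],2),"tcp",p.round(1),"rot",np.round(s["tcp_rot"],3),"y-angle",round(a,1),"F",np.round(s["ft_force"],1),"w",round(s["grip_width"],1),"gf",round(s["gripper_force"],1))
    if target is not None:print("  shift cm",(R.T@(np.array(target)-p)/10).round(2))
    if yang is not None:print("  turn deg",round(-((yang-a+90)%180-90),1))
    return R,p
E
python3 - <<'E'
from h import *
c=camera_info("top");z=np.load("top0.npz");p,d=z["p"],z["d"]
b,g,r=[p[...,i].astype(int) for i in range(3)]
spot=plane(c,[(322.3,196.3)],85.5)[0];h=plane(c,[(90+655/3,135+178/3)],67)[0]
print("spot",spot.round(),"handle",h.round(),np.degrees(np.arctan2(*(h-spot)[1::-1])))
k=[x for x in blobs(r>b+40) if abs(x[0][0]-184)<5][0];P=pts(c,cv2.erode(k[2].astype(np.uint8),np.ones((3,3)))>0,d)
for i in range(3):
    A=np.c_[P[:,:2]-P[:,:2].mean(0),np.ones(len(P))];q=np.linalg.lstsq(A,P[:,2],rcond=None)[0];e=P[:,2]-A@q;P=P[abs(e)<2.5*e.std()]
print("cork grad",q,"slope",np.degrees(np.arctan(np.hypot(*q[:2]))),"low dir angle",np.degrees(np.arctan2(-q[1],-q[0])),e.std(),len(P))
print("cork c",plane(c,[(90+285/3,135+218/3),k[0]],50).round(1), "probe top",plane(c,[(90+514/3,135+185/3)],140).round(1))
togo((spot[0],spot[1],250),0)
E
```

```text
spot [ 522. -252.   86.] handle [ 534. -202.   67.] 77.22211474343506
cork grad [ 0.21875864 -0.0889222  49.25110132] slope 13.286480389346485 low dir angle 157.87897551359887 3.682290406407184 268
cork c [[494.1 268.3  50. ]
 [493.8 270.2  50. ]] probe top [[517.3 -22.5 140. ]]
t 0.1 tcp [238.9 603.9 249.5] rot [-3.14   0.     2.765] y-angle 68.4 F [-0.4 -0.3 -0.4] w 85.4 gf 0.0
  shift cm [-57.85 -69.14   0.07]
  turn deg 68.4
```

```bash
python3 -m inch '{"fingers":[8.5,8.5,8.5,8.5,8.5],"linear":[[-3.6,-2.2,0],[-3.6,-2.2,0],[-3.6,-2.2,0],[-3.6,-2.2,0],[-3.6,-2.2,0]],"turn":[0,0,0,0,0]}' && python3 -m inch '{"fingers":[8.5,8.5,8.5,8.5,8.5],"linear":[[-3.6,-2.2,0],[-3.6,-2.2,0],[-3.6,-2.2,0],[-3.6,-2.2,0],[0,0,0]],"turn":[0,0,0,0,0]}'
python3 - <<'E'
from h import *
togo((494,270,250))
c=camera_info("wrist");p,d=get_image("wrist");np.savez("w1.npz",p=p,d=d);cv2.imwrite("pics/w1.png",p)
R,t=np.array(c["R"]),np.array(c["t"]).ravel();print("cam",(-R.T@t).round(),R.round(2).tolist(),np.round(c["intrinsics"],0).tolist(),c["k1"])
b,g,r=[p[...,i].astype(int) for i in range(3)]
for ce,s,mm in blobs(r>b+40,150):
    P=pts(c,mm,d);print(ce.round(1),s.tolist(),np.median(P,0).round(1),P.min(0).round(),P.max(0).round())
E
```

```text
time_s: 0.6
ee_pos: [366.7, 434.2, 250.0]
tcp_rot: [-3.141, -0.0, 2.765]
ft_force: [1.6, 0.4, 0.7]
grip_width: 84.8
gripper_force: 0.0
time_s: 1.1
ee_pos: [471.9, 293.9, 250.1]
tcp_rot: [-3.138, 0.004, 2.754]
ft_force: [0.3, -0.8, -0.1]
grip_width: 85.1
gripper_force: 0.0
t 1.1 tcp [471.9 293.9 250.1] rot [-3.138  0.004  2.754] y-angle 67.8 F [ 0.3 -0.8 -0.1] w 85.1 gf 0.0
  shift cm [-2.95 -1.38  0.03]
cam [405. 322. 373.] [[0.38, 0.93, -0.0], [0.89, -0.36, 0.28], [0.26, -0.11, -0.96]] [[282.0, 0.0, 257.0], [0.0, 282.0, 186.0], [0.0, 0.0, 1.0]] -0.06646801598524868
[500.6 146.2] [489, 137, 23, 23, 243] [546.8 558.8  74.2] [542. 542.  57.] [556. 578.  81.]
[246.1 190.4] [212, 157, 69, 68, 3693] [494.  270.4  49.5] [455. 229.  31.] [534. 311.  61.]
[ 55.9 265. ] [30, 243, 54, 47, 1456] [493.3 -13.6  59.1] [433. -57.   0.] [531. 234. 290.]
```

View pics/w1.png

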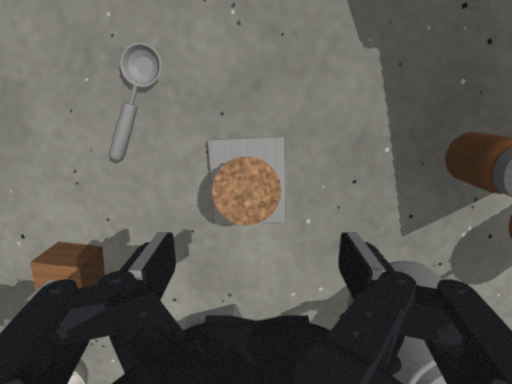

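Run:
```python
from h import *
c=camera_info("wrist");z=np.load("w1.npz");p,d=z["p"],z["d"]
b,g,r=[p[...,i].astype(int) for i in range(3)]
k=[x for x in blobs(r>b+40,150) if abs(x[0][0]-246)<5][0];P=pts(c,cv2.erode(k[2].astype(np.uint8),np.ones((5,5)))>0,d)
for i in range(3):
    m=P[:,:2].mean(0);A=np.c_[P[:,:2]-m,np.ones(len(P))];q=np.linalg.lstsq(A,P[:,2],rcond=None)[0];e=P[:,2]-A@q;P=P[abs(e)<2.5*e.std()]
print("cork mean",m,q,"slope",np.degrees(np.arctan(np.hypot(*q[:2]))),"low dir",np.degrees(np.arctan2(-q[1],-q[0])),e.std(),len(P))
(x,y),ax,an=cv2.fitEllipse(max(cv2.findContours(k[2].astype(np.uint8),0,1)[0],key=len));print("ellipse",x,y,ax,plane(c,[(x,y)],50))
gr=cv2.cvtColor(p,cv2.COLOR_BGR2GRAY)
S=gr[130:235,200:295];sob=cv2.Sobel(S,cv2.CV_32F,0,1)
pts_=[]
for u in range(214,280,4):
    col=cv2.GaussianBlur(gr,(3,3),0)[130:150,u].astype(int);v=130+np.argmax(np.diff(col));pts_.append((u,v+.5))
print(pts_)
W=plane(c,pts_,8);l=cv2.fitLine(W[:,:2].astype(np.float32),cv2.DIST_HUBER,0,.1,.1).ravel();print("front edge dir",np.degrees(np.arctan2(l[1],l[0])),W[[0,-1]].round())
# right edge
pts_=[]
for v in range(150,175,3):
    row=cv2.GaussianBlur(gr,(3,3),0)[v,276:294].astype(int);pts_.append((276+np.argmin(np.diff(row))+.5,v))
W=plane(c,pts_,8);l=cv2.fitLine(W[:,:2].astype(np.float32),cv2.DIST_HUBER,0,.1,.1).ravel();print("side edge",pts_[0],pts_[-1],np.degrees(np.arctan2(l[1],l[0])))
```

```text
cork mean [491.48039095 274.62523271] [ 0.250776   -0.08894976 49.36384299] slope 14.900241486036979 low dir 160.47050251943617 0.7163936388438544 3082
ellipse 246.13125610351562 190.39971923828125 (67.44926452636719, 67.9136734008789) [[491.1780934  274.72521526  50.        ]]
[(214, np.float64(139.5)), (218, np.float64(139.5)), (222, np.float64(139.5)), (226, np.float64(139.5)), (230, np.float64(138.5)), (234, np.float64(138.5)), (238, np.float64(138.5)), (242, np.float64(138.5)), (246, np.float64(138.5)), (250, np.float64(138.5)), (254, np.float64(138.5)), (258, np.float64(137.5)), (262, np.float64(137.5)), (266, np.float64(137.5)), (270, np.float64(137.5)), (274, np.float64(137.5)), (278, np.float64(136.5))]
front edge dir 70.27215 [[424. 256.   8.]
 [451. 334.   8.]]
side edge (np.float64(283.5), 150) (np.float64(284.5), 174) -19.23132
```

```bash
python3 -m inch '{"fingers":[8.5,8.5,8.5,8.5,8.5],"linear":[[-1.9,-3.75,0],[-1.9,-3.75,0],[-1.9,-3.75,0],[-1.9,-3.75,0],[-1.9,-3.75,0]],"turn":[0,0,0,0,0]}' && python3 -m inch '{"fingers":[8.5,8.5,8.5,8.5,8.5],"linear":[[-1.9,-3.75,0],[-1.9,-3.75,0],[-1.9,-3.75,0],[-1.9,-3.75,0],[-1.9,-3.75,0]],"turn":[0,0,0,0,0]}' && python3 -m inch '{"fingers":[8.5,8.5,8.5,8.5,8.5],"linear":[[-1.9,-3.75,0],[-1.9,-3.75,0],[-1.9,-3.75,0],[0,0,0],[0,0,0]],"turn":[0,0,0,8.1,8.1]}' && python3 -m inch '{"fingers":[8.5,8.5,8.5,8.5,8.5],"linear":[[0,0,0],[0,0,0],[0,0,0],[0,0,0],[0,0,0]],"turn":[8.1,8.1,8.1,8.1,8.1]}' && python3 -m inch '{"fingers":[8.5,8.5,8.5,8.5,8.5],"linear":[[0,0,0],[0,0,0],[0,0,0],[0,0,0],[0,0,0]],"turn":[8.1,8.1,8.1,0,0]}'
python3 - <<'E'
from h import *
togo((522,-252,250),-13)
c=camera_info("wrist");p,d=get_image("wrist");np.savez("w2.npz",p=p,d=d);cv2.imwrite("pics/w2.png",p)
c2=camera_info("wrist");print(np.abs(np.array(c["t"])-c2["t"]).max())
R,t=np.array(c["R"]),np.array(c["t"]).ravel();np.savez("w2c.npz",R=R,t=t)
b,g,r=[p[...,i].astype(int) for i in range(3)]
for ce,s,mm in blobs(b>r+30,150):
    P=pts(c,mm,d);print(ce.round(1),s.tolist(),np.median(P,0).round(1),P.min(0).round(),P.max(0).round())
E
```

```text
time_s: 1.65
ee_pos: [486.4, 91.8, 250.2]
tcp_rot: [3.141, -0.001, 2.767]
ft_force: [0.9, 0.7, 0.6]
grip_width: 85.1
gripper_force: 0.0
time_s: 2.15
ee_pos: [506.4, -117.4, 250.2]
tcp_rot: [3.141, -0.0, 2.767]
ft_force: [-0.1, 0.5, -0.8]
grip_width: 85.0
gripper_force: 0.0
time_s: 2.65
ee_pos: [517.9, -243.6, 249.7]
tcp_rot: [3.141, -0.001, 2.475]
ft_force: [-0.1, 1.0, 0.4]
grip_width: 84.9
gripper_force: 0.0
time_s: 3.15
ee_pos: [518.4, -241.2, 249.9]
tcp_rot: [-3.141, -0.001, 1.772]
ft_force: [-0.6, -0.1, -0.2]
grip_width: 85.0
gripper_force: 0.0
time_s: 3.65
ee_pos: [518.3, -241.8, 249.9]
tcp_rot: [-3.141, -0.001, 1.356]
ft_force: [-0.1, 0.2, -0.3]
grip_width: 85.0
gripper_force: 0.0
t 3.65 tcp [ 518.3 -241.8  249.9] rot [-3.141e+00 -1.000e-03  1.356e+00] y-angle -12.3 F [-0.1  0.2 -0.3] w 85.0 gf 0.0
  shift cm [-0.92  0.58 -0.01]
  turn deg 0.7
0.13972940561347968
[264.9 171.5] [239, 123, 54, 82, 2193] [ 528.1 -241.1   82.4] [ 496. -279.   12.] [ 555. -195.   86.]
```

View pics/w2.png

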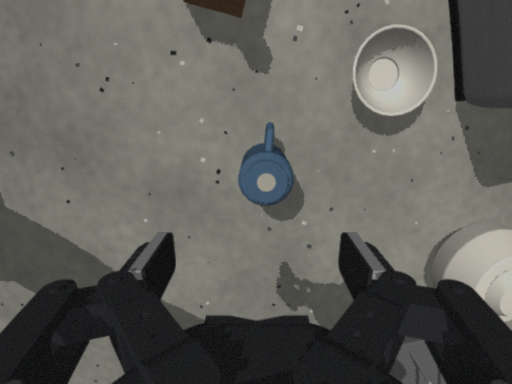

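Run:
```python
from h import *
c=dict(camera_info("wrist"));z=np.load("w2.npz");p=z["p"];w=np.load("w2c.npz");c["R"]=w["R"];c["t"]=w["t"]
b,g,r=[p[...,i].astype(int) for i in range(3)]
m=np.zeros(b.shape,bool);m[165:200,248:285]=(r>b-5)[165:200,248:285]&(g>90)[165:200,248:285]
x=max(blobs(m),key=lambda x:x[1][4]);s=plane(c,[x[0]],85.5)[0];print("spot",x[0],x[1],s.round(1))
bm=(b>r+30)
for v in(128,132,136,140,144):
    u=np.nonzero(bm[v,240:300])[0]+240;h=plane(c,[(u.mean(),v)],67 if v>130 else 50)[0];print(v,u.min(),u.max(),h.round(1),np.degrees(np.arctan2(*(h-s)[1::-1])).round(1))
togo((s[0],s[1],250),-16)
```

```text
spot [265.85501859 181.94423792] [257 173  19  19 269] [ 525.6 -251.8   85.5]
128 267 272 [ 541.6 -200.7   50. ] 72.6
132 266 272 [ 539.8 -203.2   67. ] 73.7
136 266 272 [ 538.9 -207.4   67. ] 73.3
140 265 272 [ 537.5 -211.5   67. ] 73.5
144 264 272 [ 536.1 -215.6   67. ] 73.8
t 3.7 tcp [ 518.2 -242.1  250.1] rot [-3.141e+00 -1.000e-03  1.355e+00] y-angle -12.3 F [-0.5 -0.3 -0.1] w 84.7 gf 0.0
  shift cm [-0.79  0.93  0.01]
  turn deg 3.7
```

```bash
python3 -m inch '{"fingers":[8.5,8.5,8.5,8.5,8.5],"linear":[[-0.8,0.9,0],[0,0,4],[0,0,4],[0,0,4],[0,0,3]],"turn":[0,4,0,0,0]}' && python3 -m inch '{"fingers":[8.5,8.5,8.5,8.5,8.5],"linear":[[0,0,2],[0,0,2],[0,0,1.4],[0,0,0],[0,0,0]],"turn":[0,0,0,0,0]}'
python3 - <<'E'
from h import *
togo((525.6,-251.8,46),-16.5)
E
```

```text
time_s: 4.2
ee_pos: [524.7, -253.2, 97.9]
tcp_rot: [-3.14, -0.0, 1.282]
ft_force: [-0.5, -0.1, 0.1]
grip_width: 85.2
gripper_force: 0.0
time_s: 4.7
ee_pos: [525.2, -253.5, 46.5]
tcp_rot: [3.141, 0.0, 1.281]
ft_force: [0.4, -0.0, 0.9]
grip_width: 85.1
gripper_force: 0.0
t 4.7 tcp [ 525.2 -253.5   46.5] rot [3.141 0.    1.281] y-angle -16.6 F [ 0.4 -0.   0.9] w 85.1 gf 0.0
  shift cm [ 0.17 -0.01  0.05]
  turn deg -0.1
```

```bash
python3 -m inch '{"fingers":[7.5,6.8,6.4,6.2,6.0],"linear":[[0.15,0,0],[0,0,0],[0,0,0],[0,0,0],[0,0,0]],"turn":[0,0,0,0,0]}' && python3 -m inch '{"fingers":[5.8,5.8,5.8,5.8,5.8],"linear":[[0,0,0],[0,0,0],[0,0,0],[0,0,0],[0,0,0]],"turn":[0,0,0,0,0]}' && python3 -m inch '{"fingers":[5.8,5.8,5.8,5.8,5.8],"linear":[[0,0,-0.5],[0,0,-1.5],[0,0,-2.5],[0,0,-3],[0,0,-2.5]],"turn":[0,0,0,0,0]}'
```

```text
time_s: 5.2
ee_pos: [526.0, -251.5, 47.4]
tcp_rot: [3.14, -0.0, 1.282]
ft_force: [-0.9, 2.4, 6.8]
grip_width: 60.9
gripper_force: 56.3
time_s: 5.7
ee_pos: [526.0, -251.5, 47.5]
tcp_rot: [3.14, -0.0, 1.282]
ft_force: [-0.4, 0.2, 7.7]
grip_width: 60.5
gripper_force: 62.9
time_s: 6.2
ee_pos: [525.2, -251.6, 148.3]
tcp_rot: [3.141, 0.0, 1.281]
ft_force: [0.3, 1.0, -1.5]
grip_width: 60.7
gripper_force: 65.5
```

```bash
python3 -m inch '{"fingers":[5.8,5.8,5.8,5.8,5.8],"linear":[[0,0,-2.5],[0,0,-2.5],[1,-0.4,-2.5],[2.1,-0.6,-1.5],[4,-1.5,-1]],"turn":[0,0,0,0,0]}' && python3 -m inch '{"fingers":[5.8,5.8,5.8,5.8,5.8],"linear":[[4,-1.5,0],[4,-1.5,0],[4,-1.5,0],[4,-1.5,0],[4,-1.5,0]],"turn":[0,0,0,0,0]}' && python3 -m inch '{"fingers":[5.8,5.8,5.8,5.8,5.8],"linear":[[4,-1.5,0],[4,-1.5,0],[4,-1.5,0],[4,-1.5,0],[4,-1.5,0]],"turn":[0,0,0,0,0]}' && python3 -m inch '{"fingers":[5.8,5.8,5.8,5.8,5.8],"linear":[[2,-0.5,0],[0,0,0],[0,0,0],[0,0,0],[0,0,0]],"turn":[-5,-8,-8,-8,-8]}' && python3 -m inch '{"fingers":[5.8,5.8,5.8,5.8,5.8],"linear":[[0,0,0],[0,0,0],[0,0,0],[0,0,0],[0,0,0]],"turn":[-8,-8,-8,-8,-8]}' && python3 -m inch '{"fingers":[5.8,5.8,5.8,5.8,5.8],"linear":[[0,0,0],[0,0,0],[0,0,0],[0,0,0],[0,0,0]],"turn":[-8,-1.6,0,0,0]}'
python3 - <<'E'
from h import *
togo((493,270.4,180),70)
c=camera_info("wrist");p,d=get_image("wrist");np.savez("w3.npz",p=p,d=d,R=c["R"],t=c["t"]);cv2.imwrite("pics/w3.png",p)
E
```

```text
time_s: 6.7
ee_pos: [521.7, -179.4, 248.8]
tcp_rot: [3.137, 0.003, 1.275]
ft_force: [1.5, 0.8, -2.0]
grip_width: 60.7
gripper_force: 65.4
time_s: 7.2
ee_pos: [506.1, 38.4, 247.1]
tcp_rot: [3.141, -0.0, 1.281]
ft_force: [0.4, 0.2, -2.1]
grip_width: 60.7
gripper_force: 65.4
time_s: 7.7
ee_pos: [491.3, 251.4, 247.1]
tcp_rot: [-3.142, -0.0, 1.281]
ft_force: [1.3, 0.4, -2.4]
grip_width: 60.4
gripper_force: 65.4
time_s: 8.2
ee_pos: [492.6, 270.1, 246.9]
tcp_rot: [-3.141, 0.0, 1.933]
ft_force: [-0.1, -0.2, -2.7]
grip_width: 60.5
gripper_force: 65.5
time_s: 8.7
ee_pos: [492.7, 269.9, 247.0]
tcp_rot: [-3.141, 0.0, 2.63]
ft_force: [-0.5, -0.2, -2.4]
grip_width: 61.0
gripper_force: 65.5
time_s: 9.2
ee_pos: [492.9, 270.5, 246.4]
tcp_rot: [-3.141, 0.0, 2.791]
ft_force: [-0.4, -0.5, -2.2]
grip_width: 60.6
gripper_force: 65.4
t 9.2 tcp [492.9 270.5 246.4] rot [-3.141  0.     2.791] y-angle 69.9 F [-0.4 -0.5 -2.2] w 60.6 gf 65.4
  shift cm [-0.01 -0.    6.64]
  turn deg -0.1
```

View pics/w3.png

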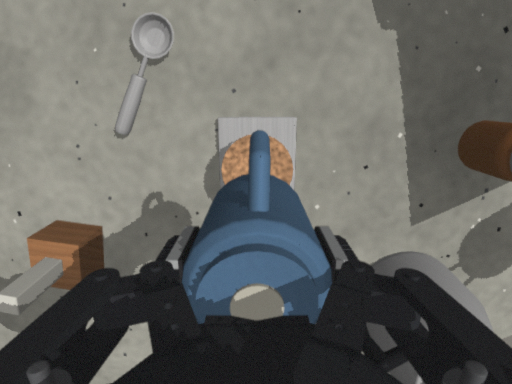

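```bash
python3 -m inch '{"fingers":[5.8,5.8,5.8,5.8,5.8],"linear":[[0,0,3],[0,0,4],[0,0,3],[0,0,2],[0,0,1]],"turn":[0,0,0,0,0]}' && python3 -m inch '{"fingers":[5.8,5.8,5.8],"linear":[[0,0,0.4],[0,0,0],[0,0,0]],"turn":[0,0,0]}'
python3 - <<'E'
from h import *
R,_=togo((493,270.4,105.5),70)
z=np.load("w3.npz");p=z["p"];c=dict(camera_info("wrist"));c["R"]=z["R"];c["t"]=z["t"]
b,g,r=[p[...,i].astype(int) for i in range(3)]
m=(r>b-5)&(g>90);m[:280]=0;m[325:]=0;m[:,:225]=0;m[:,290:]=0
x=max(blobs(m),key=lambda x:x[1][4]);s=plane(c,[x[0]],246.4-47.5+85.5)[0];print(x[0],x[1],s,"in tool",(R.T@(s-[492.9,270.5,246.4])).round(1))
E
```

```text
time_s: 9.75
ee_pos: [492.0, 270.0, 114.3]
tcp_rot: [-3.139, -0.002, 2.792]
ft_force: [-0.7, 0.3, -1.8]
grip_width: 61.1
gripper_force: 65.5
time_s: 10.05
ee_pos: [493.8, 271.0, 113.3]
tcp_rot: [3.14, 0.001, 2.793]
ft_force: [-0.1, -0.4, -1.6]
grip_width: 60.8
gripper_force: 65.5
t 10.05 tcp [493.8 271.  113.3] rot [3.140e+00 1.000e-03 2.793e+00] y-angle 70.0 F [-0.1 -0.4 -1.6] w 60.8 gf 65.5
  shift cm [ 0.05 -0.08  0.78]
  turn deg 0.0
[256.47096774 302.40903226] [ 230  284   54   36 1550] [490.19629415 271.35803585 284.4       ] in tool [  2.8  -0.1 -38. ]
```

```bash
python3 -m inch '{"fingers":[5.8,5.8,5.8],"linear":[[0,-0.05,0.3],[0,0,0.2],[0,0,0]],"turn":[0,0,0]}' | sed -n 2,4p && python3 -m inch '{"fingers":[5.8,5.8,5.8],"linear":[[0,0,0.15],[0,0,0.1],[0,0,0]],"turn":[0,0,0]}'| sed -n 2,4p; python3 -m inch '{"fingers":[5.8,5.8,5.8],"linear":[[0,0,0.1],[0,0,0.1],[0,0,0]],"turn":[0,0,0]}'| sed -n 2,4p
```

```text
ee_pos: [492.8, 270.0, 107.4]
tcp_rot: [3.142, -0.0, 2.793]
ft_force: [-0.5, 0.1, -2.8]
ee_pos: [492.9, 270.1, 104.8]
tcp_rot: [3.141, 0.0, 2.793]
ft_force: [-0.2, 0.6, -2.4]
ee_pos: [492.8, 270.2, 104.2]
tcp_rot: [3.141, -0.0, 2.793]
ft_force: [-3.4, -0.8, 12.2]
```

```bash
python3 -m inch '{"fingers":[5.8,5.8,5.8],"linear":[[0.2,0,0.14],[0.2,0,0.14],[0,0,0]],"turn":[0,0,0]}' | sed -n 2,6p && python3 -m inch '{"fingers":[5.8,5.8,5.8],"linear":[[0.2,0,0.16],[0.2,0,0.16],[0,0,0]],"turn":[0,0,0]}'| sed -n 2,6p
```

```text
ee_pos: [491.5, 270.8, 103.2]
tcp_rot: [3.139, 0.005, 2.791]
ft_force: [-3.3, -4.5, 22.3]
grip_width: 61.1
gripper_force: 67.4
ee_pos: [487.5, 272.6, 99.9]
tcp_rot: [3.139, 0.004, 2.792]
ft_force: [-3.6, -3.3, 22.2]
grip_width: 60.9
gripper_force: 67.0
```

```bash
python3 -m inch '{"fingers":[5.8,5.8,5.8],"linear":[[0.17,0,0.18],[0.16,0,0.18],[0,0,0]],"turn":[0,0,0]}' | sed -n 2,6p && python3 -m inch '{"fingers":[5.8,5.8],"linear":[[0,0,0],[0,0,0]],"turn":[0,0]}'| sed -n 2,6p
python3 - <<'E'
from h import *
togo((482.4,274.2,95.9),70)
p,d=get_image("scene");c=camera_info("scene")
b,g,r=[p[...,i].astype(int) for i in range(3)]
k=max(blobs(b>r+30,50),key=lambda x:x[1][4]);print(k[0],k[1]);x,y=k[0].astype(int)
w,_=get_image("wrist")
a=cv2.resize(p[y-50:y+50,x-50:x+50],(500,500),interpolation=cv2.INTER_CUBIC)
cv2.imwrite("pics/s4.png",np.hstack([a[:,100:400],cv2.resize(w,(500,375))[:500] if 0 else cv2.copyMakeBorder(cv2.resize(w,(480,360)),0,140,0,0,0)]))
E
```

```text
ee_pos: [483.5, 274.4, 96.0]
tcp_rot: [3.139, 0.003, 2.793]
ft_force: [-4.0, -1.3, 21.5]
grip_width: 60.9
gripper_force: 66.7
ee_pos: [483.5, 274.4, 96.0]
tcp_rot: [3.139, 0.002, 2.792]
ft_force: [-4.5, -1.5, 19.7]
grip_width: 61.0
gripper_force: 66.7
t 12.05 tcp [483.5 274.4  96. ] rot [3.139e+00 2.000e-03 2.792e+00] y-angle 70.0 F [-4.5 -1.5 19.7] w 61.0 gf 66.7
  shift cm [ 0.1  -0.06  0.01]
  turn deg -0.0
[291.81944444 149.94444444] [285 138  13  22 216]
```

View pics/s4.png

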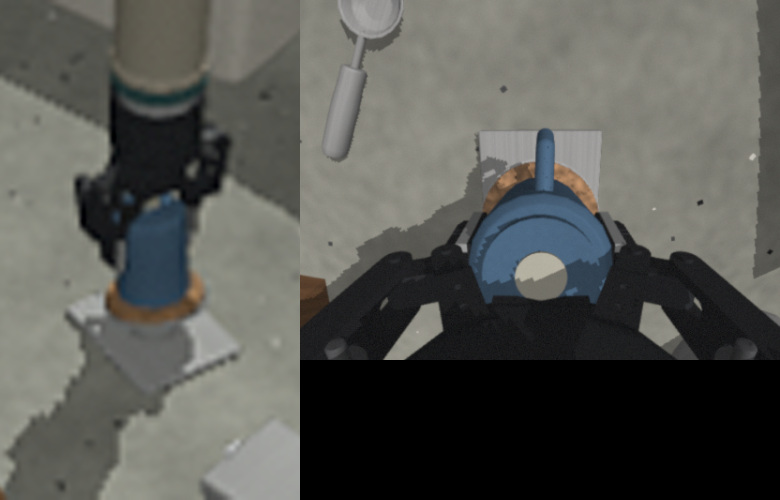

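```bash
python3 -m inch '{"fingers":[5.8,5.8,5.8],"linear":[[0.06,0,0.1],[0.04,0,0.1],[0,0,0]],"turn":[0,0,0]}' | sed -n 2,6p
python3 - <<'E'
from h import *
togo((482.4,274.2,95.9),70)
p,d=get_image("wrist");c=camera_info("wrist");np.savez("w5.npz",p=p,d=d,R=c["R"],t=c["t"])
b,g,r=[p[...,i].astype(int) for i in range(3)]
m=(r>b-5)&(g>110)&(abs(r-g)<40);m[:260]=0;m[320:]=0;m[:,:215]=0;m[:,300:]=0
for x in blobs(m,100):
    P=pts(c,x[2],d);print(x[0],x[1].tolist(),np.median(P,0))
    if x[1][4]>800:
        A=np.c_[P[:,:2]-P[:,:2].mean(0),np.ones(len(P))];q=np.linalg.lstsq(A,P[:,2],rcond=None)[0];e=P[:,2]-A@q
        k=abs(e-np.median(e))<3;q=np.linalg.lstsq(A[k],P[k,2],rcond=None)[0];print("slope",np.degrees(np.arctan(np.hypot(*q[:2]))),"low",np.degrees(np.arctan2(-q[1],-q[0])),(e[k]).std())
E
```

```text
ee_pos: [481.8, 275.2, 94.1]
tcp_rot: [3.139, 0.001, 2.793]
ft_force: [-6.3, -1.0, 23.1]
grip_width: 60.6
gripper_force: 66.9
t 12.45 tcp [481.8 275.2  94.1] rot [3.139e+00 1.000e-03 2.793e+00] y-angle 70.0 F [-6.3 -1.  23.1] w 60.6 gf 66.9
  shift cm [-0.09 -0.07 -0.18]
  turn deg 0.0
[256.29113366 291.13806793] [229, 265, 55, 54, 2267] [473.75040731 277.7439482  132.70001539]
slope 13.565509520426806 low 160.73281839962644 0.6172239606080283
```

```bash
python3 -m inch '{"fingers":[5.8,5.8,5.8],"linear":[[0.06,0,0.06],[0.04,0,0.04],[0,0,0]],"turn":[0,0,0]}' | sed -n 2,6p
cat > spot.py <<'E'
from h import *
togo()
c=camera_info("wrist");p,d=get_image("wrist")
b,g,r=[p[...,i].astype(int) for i in range(3)]
m=(r>b-5)&(g>110)&(abs(r-g)<40);m[:260]=0;m[320:]=0;m[:,:215]=0;m[:,300:]=0
x=max(blobs(m,100),key=lambda x:x[1][4]);P=pts(c,x[2],d);print(x[0],x[1].tolist(),np.median(P,0))
A=np.c_[P[:,:2]-P[:,:2].mean(0),np.ones(len(P))];q=np.linalg.lstsq(A,P[:,2],rcond=None)[0];e=P[:,2]-A@q
k=abs(e-np.median(e))<3;q=np.linalg.lstsq(A[k],P[k,2],rcond=None)[0];print("slope",np.degrees(np.arctan(np.hypot(*q[:2]))),"low",np.degrees(np.arctan2(-q[1],-q[0])),(e[k]).std())
E
python3 spot.py
```

```text
ee_pos: [481.3, 275.4, 93.5]
tcp_rot: [3.138, 0.002, 2.793]
ft_force: [-6.6, -1.8, 26.1]
grip_width: 61.1
gripper_force: 67.2
t 12.8 tcp [481.3 275.4  93.5] rot [3.138e+00 2.000e-03 2.793e+00] y-angle 70.0 F [-6.6 -1.8 26.1] w 61.1 gf 67.2
[256.23524229 290.16740088] [229, 264, 56, 54, 2270] [472.89771881 278.08327371 132.12195321]
slope 14.361778669994793 low 159.92366368198694 0.6006945110890277
```

```bash
python3 -m inch '{"fingers":[6.05,6.15,6.25,6.4,6.6],"linear":[[0,0,0],[0,0,0],[0,0,0],[0,0,0],[0,0,0]],"turn":[0,0,0,0,0]}' | sed -n 2,6p;  python3 -m inch '{"fingers":[7,7.5,8.5,8.5,8.5],"linear":[[0,0,0],[0,0,0],[0,0,0],[0,0,0],[0,0,0]],"turn":[0,0,0,0,0]}' | sed -n 2,6p;python3 spot.py
```

```text
ee_pos: [480.3, 274.6, 90.0]
tcp_rot: [-3.141, -0.0, 2.793]
ft_force: [-0.2, -0.1, -0.7]
grip_width: 65.9
gripper_force: 0.0
ee_pos: [480.3, 274.6, 90.1]
tcp_rot: [-3.141, -0.0, 2.793]
ft_force: [-0.2, 0.6, -0.0]
grip_width: 85.0
gripper_force: 0.0
t 13.85 tcp [480.3 274.6  90.1] rot [-3.141 -0.     2.793] y-angle 70.0 F [-0.2  0.6 -0. ] w 85.0 gf 0.0
[258.41271676 290.05202312] [231, 270, 57, 46, 1730] [470.51860834 279.08212212 131.39697992]
slope 14.169394253202343 low 159.754303698526 0.6141958444462237
```

```bash
python3 -m inch '{"fingers":[8.5,8.5,8.5,8.5,8.5],"linear":[[0,0,-1],[0,0,-2],[0,0,-4],[0,0,-4],[0,0,-4]],"turn":[0,0,0,0,0]}' | sed -n 2,3p;  python3 -m inch '{"fingers":[8.5,8.5,8.5],"linear":[[-2,0,-3],[-2,0,0],[0,0,0]],"turn":[0,0,0]}' | sed -n 2,3p
python3 - <<'E'
from h import *
togo()
c=camera_info("wrist");p,d=get_image("wrist");np.savez("w6.npz",p=p,d=d,R=c["R"],t=c["t"]);cv2.imwrite("pics/w6.png",p)
b,g,r=[p[...,i].astype(int) for i in range(3)]
n=np.array([-.2432,.0885,.9659])
x=max(blobs(b>r+30,100),key=lambda x:x[1][4]);print("cup",x[0],x[1])
u0,v0,w,h=x[1][:4];m=np.zeros(b.shape,bool);m[v0:v0+h,u0:u0+w]=((r>b-5)&(g>100)&(abs(r-g)<40))[v0:v0+h,u0:u0+w]
for x in blobs(m,100):
    P=pts(c,x[2],d);print("spot",x[0],x[1].tolist(),np.median(P,0).round(1),"plane",plane(c,[x[0]],132.6).round(1))
    A=np.c_[P[:,:2]-P[:,:2].mean(0),np.ones(len(P))];q=np.linalg.lstsq(A,P[:,2],rcond=None)[0];e=P[:,2]-A@q
    k=abs(e-np.median(e))<3;q=np.linalg.lstsq(A[k],P[k,2],rcond=None)[0];print("slope",np.degrees(np.arctan(np.hypot(*q[:2]))),"low",np.degrees(np.arctan2(-q[1],-q[0])),(e[k]).std())
E
```

```text
ee_pos: [480.1, 274.4, 242.4]
tcp_rot: [3.141, 0.0, 2.793]
ee_pos: [520.8, 259.3, 272.3]
tcp_rot: [3.139, 0.004, 2.789]
t 14.7 tcp [520.8 259.3 272.3] rot [3.139 0.004 2.789] y-angle 69.8 F [ 0.3 -0.5  0.4] w 85.0 gf 0.0
cup [258.09198706 127.2554797 ] [ 227   79   63   82 2783]
spot [239.30676692  90.49022556] [227, 79, 31, 30, 665] [430.5 268.    0.7] plane [[437.8 273.8 132.6]]
slope 19.576907042692422 low 164.30830683321008 1.6482893574363002
spot [278.39353891  92.53744493] [263, 79, 27, 43, 681] [448.8 317.2   5.6] plane [[451.4 305.8 132.6]]
slope 17.04746825234428 low 149.42385718303 1.6675152509504954
spot [257.42547425 126.5501355 ] [247, 116, 22, 22, 369] [473.2 278.  132. ] plane [[473.1 278.  132.6]]
slope 16.143182888754797 low 159.41735241842602 0.7248007469618112
spot [284.50617284 152.72222222] [272, 134, 18, 27, 162] [521.6 297.8  53.5] plane [[504.7 293.5 132.6]]
slope 58.660298944641276 low 44.11585566505977 1.5955521442307268
```

View pics/w6.png

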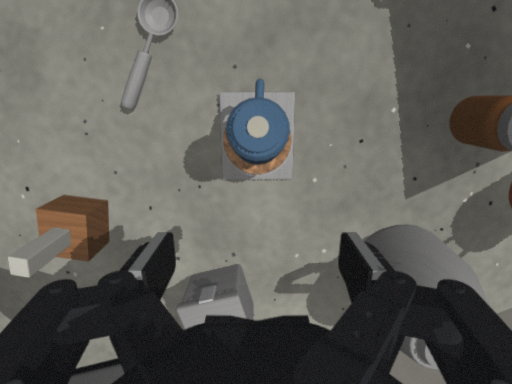

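```bash
python3 -m inch '{"fingers":[8.5,8.5,8.5,8.5,8.5],"linear":[[-1.3,-3.8,0],[-1.3,-3.8,0],[-1.3,-3.8,0],[-1.3,-3.8,0],[-1.3,-3.8,0]],"turn":[0,0,0,0,0]}' | sed -n 2,3p;  python3 -m inch '{"fingers":[8.5,8.5,8.5,8.5],"linear":[[-1.4,-3.8,0],[-1.4,-3.8,0],[0,0,0],[0,0,0]],"turn":[0,0,0,0]}' | sed -n 2,3p
python3 - <<'E'
from h import *
togo((517,-22.5,270))
c=camera_info("wrist");p,d=get_image("wrist");np.savez("w7.npz",p=p,d=d,R=c["R"],t=c["t"]);cv2.imwrite("pics/w7.png",p)
P=pts(c,np.ones(d.shape,bool),d);v,u=np.nonzero(d>0)
k=(P[:,2]>130)&(P[:,2]<148)&(np.hypot(P[:,0]-517,P[:,1]+22)<50)
print(k.sum(),P[k].min(0).round(1),P[k].max(0).round(1),P[k].mean(0).round(1),np.c_[u,v][k].mean(0))
m=np.zeros(d.shape,np.uint8);m[v[k],u[k]]=1
W=plane(c,np.c_[u,v][k],140)[:,:2].astype(np.float32);print("rect",cv2.minAreaRect(W))
b,g,r=[p[...,i].astype(int) for i in range(3)]
for x in blobs(r>b+40,300):
    Q=pts(c,x[2],d);q=Q[abs(Q[:,2]-60)<4];print("wood",x[0],len(q),cv2.minAreaRect(q[:,:2].astype(np.float32)) if len(q)>50 else 0)
E
```

```text
ee_pos: [512.3, 59.6, 269.7]
tcp_rot: [-3.141, -0.002, 2.794]
ee_pos: [513.3, -20.8, 269.8]
tcp_rot: [3.141, -0.002, 2.791]
t 15.65 tcp [513.3 -20.8 269.8] rot [ 3.141e+00 -2.000e-03  2.791e+00] y-angle 69.9 F [ 0.3  0.4 -0.8] w 85.3 gf 0.0
  shift cm [-0.41 -0.04 -0.02]
671 [506.2 -37.2 130.1] [535.7  -6.6 141.9] [519.9 -21.5 139.2] [258.34873323 190.36363636]
rect ((519.7425537109375, -21.45696449279785), (24.387054443359375, 25.978225708007812), 61.501731872558594)
wood [260.5365307  162.46795159] 2055 ((521.0418701171875, -21.564804077148438), (69.86605834960938, 69.1473617553711), 62.36016845703125)
```

View pics/w7.png

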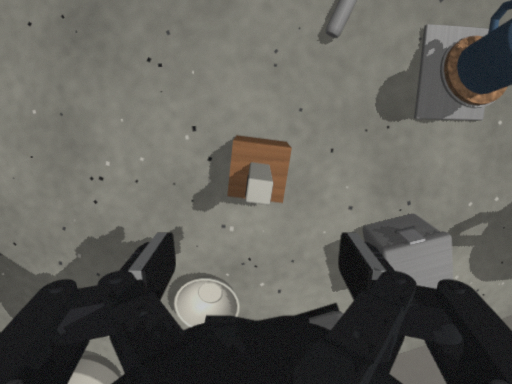

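```bash
python3 -c "
from h import *
togo((520,-21.5,270),62)"; python3 -m inch '{"fingers":[8.5,8.5,8.5,8.5,8.5],"linear":[[0,0,0],[-0.5,0.5,0],[0,0,4],[0,0,4],[0,0,3]],"turn":[8,0,0,0,0]}' | sed -n 2,3p;  python3 -m inch '{"fingers":[8.5,8.5,8.5],"linear":[[0,0,1],[0,0,0],[0,0,0]],"turn":[0,0,0]}' | sed -n 2,3p
python3 - <<'E'
from h import *
R,q=togo((520,-21.5,100),62)
c=camera_info("wrist");p,d=get_image("wrist")
P=pts(c,np.ones(d.shape,bool),d)
k=(P[:,2]>136)&(P[:,2]<144)&(np.hypot(P[:,0]-520,P[:,1]+22)<25)
print(k.sum(),P[k].mean(0).round(1),((P[k]-q)@R).min(0).round(1),((P[k]-q)@R).max(0).round(1),cv2.minAreaRect(P[k][:,:2].astype(np.float32)))
E
```

```text
t 15.7 tcp [513.6 -19.4 269.8] rot [ 3.141e+00 -2.000e-03  2.794e+00] y-angle 70.1 F [0.2 0.2 0.2] w 84.9 gf 0.0
  shift cm [-0.68  0.02 -0.02]
  turn deg 8.1
ee_pos: [520.8, -16.4, 158.2]
tcp_rot: [3.141, -0.002, 2.66]
ee_pos: [522.2, -18.2, 151.2]
tcp_rot: [3.141, 0.001, 2.655]
t 16.5 tcp [522.2 -18.2 151.2] rot [3.141e+00 1.000e-03 2.655e+00] y-angle 62.1 F [-0.1  0.4 -0.2] w 85.1 gf 0.0
  shift cm [ 0.05 -0.4   5.11]
  turn deg 0.1
1824 [519.8 -21.  139.6] [-12.2 -15.7   9.2] [12.   8.3 15.1] ((520.6483154296875, -21.34659194946289), (24.138504028320312, 23.858800888061523), 61.090187072753906)
```

```bash
python3 -m inch '{"fingers":[8.5,8.5,8.5,8.5,8.5],"linear":[[0,-0.37,0],[0,0,2],[0,0,2],[0,0,1.1],[0,0,0]],"turn":[0.4,0,0,0,0]}' | sed -n 2,3p;  python3 -m inch '{"fingers":[6,4.5,3.5,3,2.6],"linear":[[0,0,0],[0,0,0],[0,0,0],[0,0,0],[0,0,0]],"turn":[0,0,0,0,0]}' ; python3 -m inch '{"fingers":[2.2,2,2,2,2],"linear":[[0,0,0],[0,0,0],[0,0,0],[0,0,0],[0,0,0]],"turn":[0,0,0,0,0]}'
```

```text
ee_pos: [518.8, -22.2, 98.7]
tcp_rot: [-3.141, -0.001, 2.646]
time_s: 17.55
ee_pos: [519.7, -21.9, 99.5]
tcp_rot: [3.141, 0.001, 2.646]
ft_force: [-0.2, -0.0, 0.9]
grip_width: 26.1
gripper_force: 0.1
time_s: 18.05
ee_pos: [519.7, -21.9, 99.6]
tcp_rot: [3.141, 0.001, 2.646]
ft_force: [-0.2, 1.3, 5.8]
grip_width: 23.4
gripper_force: 58.6
```

```bash
python3 -m inch '{"fingers":[2,2,2,2],"linear":[[0,0,-0.7],[0,0,-0.9],[0,0,-0.5],[0,0,0]],"turn":[0,0,0,0]}' | sed -n 2,4p
cat > tilt.py <<'E'
from h import *
R,q=togo()
c=camera_info("wrist");p,d=get_image("wrist");cv2.imwrite("pics/tilt.png",p)
P=(pts(c,np.ones(d.shape,bool),d)-q)@R   # tool coords
def fit(k,dep,ind):
    A=np.c_[P[k][:,ind],np.ones(k.sum())];y=P[k][:,dep]
    for i in range(4):
        s=np.linalg.lstsq(A,y,rcond=None)[0];e=y-A@s;g=abs(e)<max(2*e.std(),.8);A,y=A[g],y[g]
    return s,e.std(),len(y)
box=(abs(P[:,1])<9)
k=box&(P[:,0]>3)&(P[:,0]<32)&(P[:,2]>-36)&(P[:,2]<34)
s,e,n=fit(k,0,[1,2]);print("face: x =",s.round(3),"tilt",np.degrees(np.arctan(-s[1])).round(2),e.round(2),n)
k=box&(P[:,0]>-14)&(P[:,0]<26)&(P[:,2]<-33)&(P[:,2]>-48)
s,e,n=fit(k,2,[0,1]);print("top: z =",s.round(3),"tilt",np.degrees(np.arctan(s[0])).round(2),e.round(2),n)
E
python3 tilt.py
python3 -m inch '{"fingers":[2,2,2,2,2],"linear":[[0.3,0,0],[0.3,0,0],[0.3,0,0],[0.3,0,0],[0,0,0]],"turn":[0,0,0,0,0]}' | sed -n 2,6p; python3 tilt.py
```

```text
ee_pos: [520.0, -22.1, 121.1]
tcp_rot: [3.141, 0.002, 2.646]
ft_force: [0.6, 0.3, -0.1]
t 18.45 tcp [520.  -22.1 121.1] rot [3.141e+00 2.000e-03 2.646e+00] y-angle 61.6 F [ 0.6  0.3 -0.1] w 23.0 gf 58.6
face: x = [ 0.0000e+00 -3.0000e-03  1.0985e+01] tilt 0.2 0.31 2730
top: z = [ 8.3000e-02 -4.0000e-03 -4.0356e+01] tilt 4.76 0.73 1684
ee_pos: [512.9, -17.9, 120.9]
tcp_rot: [3.139, 0.009, 2.645]
ft_force: [6.6, -5.0, -3.8]
grip_width: 23.1
gripper_force: 59.1
t 19.0 tcp [512.9 -17.9 120.9] rot [3.139 0.009 2.645] y-angle 61.6 F [ 6.6 -5.  -3.8] w 23.1 gf 59.1
face: x = [ 0.    -0.051 10.501] tilt 2.93 0.3 2520
top: z = [ 9.7000e-02  5.0000e-03 -4.0229e+01] tilt 5.53 0.62 1822
```

```bash
python3 -m inch '{"fingers":[2,2,2,2,2],"linear":[[0.3,0,0],[0.3,0,0],[0.3,0,0],[0.2,0,0],[0,0,0]],"turn":[0,0,0,0,0]}' | sed -n 2,6p; python3 tilt.py
```

```text
ee_pos: [504.1, -12.8, 121.1]
tcp_rot: [3.139, 0.011, 2.645]
ft_force: [8.1, -4.2, -2.6]
grip_width: 23.5
gripper_force: 58.9
t 19.55 tcp [504.1 -12.8 121.1] rot [3.139 0.011 2.645] y-angle 61.5 F [ 8.1 -4.2 -2.6] w 23.5 gf 58.9
face: x = [ 0.    -0.18   9.179] tilt 10.18 0.23 1842
top: z = [ 1.9400e-01 -1.0000e-03 -4.0421e+01] tilt 11.0 0.54 2222
```

```bash
python3 -m inch '{"fingers":[2,2,2,2],"linear":[[0.3,0,0],[0.3,0,0],[0.05,0,0],[0,0,0]],"turn":[0,0,0,0]}' | sed -n 2,4p; python3 tilt.py; python3 -m inch '{"fingers":[2,2,2,2],"linear":[[-0.2,0,0],[-0.1,0,0],[0,0,0],[0,0,0]],"turn":[0,0,0,0]}' | sed -n 2,4p; python3 tilt.py
```

```text
ee_pos: [498.8, -9.8, 121.4]
tcp_rot: [3.138, 0.012, 2.645]
ft_force: [7.2, -4.7, -0.2]
t 20.0 tcp [498.8  -9.8 121.4] rot [3.138 0.012 2.645] y-angle 61.5 F [ 7.2 -4.7 -0.2] w 23.3 gf 59.4
face: x = [ 1.000e-03 -2.540e-01  8.508e+00] tilt 14.28 0.21 1397
top: z = [ 2.710e-01 -3.000e-03 -4.081e+01] tilt 15.15 0.54 2475
ee_pos: [499.3, -10.1, 121.2]
tcp_rot: [3.139, 0.007, 2.646]
ft_force: [6.1, -2.4, 4.5]
t 20.45 tcp [499.3 -10.1 121.2] rot [3.139 0.007 2.646] y-angle 61.6 F [ 6.1 -2.4  4.5] w 23.8 gf 59.8
face: x = [-0.    -0.253  8.519] tilt 14.17 0.21 1411
top: z = [ 2.7100e-01  4.0000e-03 -4.0815e+01] tilt 15.18 0.52 2456
```

```bash
python3 -m inch '{"fingers":[2,2,2,2],"linear":[[0.3,0,0],[0.15,0,0],[0,0,0],[0,0,0]],"turn":[0,0,0,0]}' | sed -n 2,4p; python3 -m inch '{"fingers":[2,2,2,2],"linear":[[-0.3,0,0],[-0.3,0,0],[0,0,0],[0,0,0]],"turn":[0,0,0,0]}' | sed -n 2,4p; python3 tilt.py
```

```text
ee_pos: [496.2, -8.5, 121.0]
tcp_rot: [3.139, 0.009, 2.645]
ft_force: [7.8, -2.8, 0.2]
ee_pos: [497.4, -10.0, 120.0]
tcp_rot: [3.142, -0.0, 2.646]
ft_force: [2.4, -0.3, -0.0]
t 21.3 tcp [497.4 -10.  120. ] rot [ 3.142 -0.     2.646] y-angle 61.6 F [ 2.4 -0.3 -0. ] w 23.4 gf 59.6
face: x = [ 0.    -0.29   8.192] tilt 16.17 0.24 1201
top: z = [ 3.0400e-01 -3.0000e-03 -4.1059e+01] tilt 16.91 0.52 2596
```

```bash
python3 -m inch '{"fingers":[2,2,2,2],"linear":[[-0.3,0,0],[-0.2,0,0],[0,0,0],[0,0,0]],"turn":[0,0,0,0]}' | sed -n 2,4p; python3 tilt.py;  python3 -m inch '{"fingers":[2,2,2,2],"linear":[[-0.2,0,0],[-0.1,0,0],[0,0,0],[0,0,0]],"turn":[0,0,0,0]}' | sed -n 2,4p; python3 tilt.py
```

```text
ee_pos: [499.8, -12.0, 119.6]
tcp_rot: [-3.14, -0.004, 2.646]
ft_force: [-3.7, 1.1, -0.3]
t 21.75 tcp [499.8 -12.  119.6] rot [-3.14  -0.004  2.646] y-angle 61.6 F [-3.7  1.1 -0.3] w 23.5 gf 59.4
face: x = [ 0.    -0.285  8.25 ] tilt 15.91 0.23 1222
top: z = [ 2.9700e-01  1.0000e-03 -4.0992e+01] tilt 16.54 0.54 2621
ee_pos: [500.9, -12.7, 119.3]
tcp_rot: [-3.139, -0.008, 2.647]
ft_force: [-4.5, 3.2, -1.1]
t 22.2 tcp [500.9 -12.7 119.3] rot [-3.139 -0.008  2.647] y-angle 61.7 F [-4.5  3.2 -1.1] w 23.3 gf 59.3
face: x = [-0.    -0.278  8.291] tilt 15.52 0.22 1261
top: z = [ 2.9200e-01 -1.0000e-03 -4.0925e+01] tilt 16.25 0.53 2579
```

```bash
python3 -m inch '{"fingers":[2,2,2,2],"linear":[[-0.2,0,0],[-0.1,0,0],[0,0,0],[0,0,0]],"turn":[0,0,0,0]}' | sed -n 2,4p; python3 tilt.py;  python3 -m inch '{"fingers":[2,2,2,2],"linear":[[0.3,0,0],[0.2,0,0],[0,0,0],[0,0,0]],"turn":[0,0,0,0]}' | sed -n 2,4p; python3 tilt.py
```

```text
ee_pos: [503.5, -13.9, 119.3]
tcp_rot: [-3.14, -0.008, 2.647]
ft_force: [-6.9, 4.3, -0.4]
t 22.65 tcp [503.5 -13.9 119.3] rot [-3.14  -0.008  2.647] y-angle 61.7 F [-6.9  4.3 -0.4] w 22.9 gf 59.3
face: x = [-0.    -0.25   8.483] tilt 14.01 0.2 1428
top: z = [  0.262   0.    -40.658] tilt 14.66 0.53 2472
ee_pos: [502.5, -12.9, 120.2]
tcp_rot: [-3.142, -0.0, 2.646]
ft_force: [-3.1, 2.6, -1.0]
t 23.1 tcp [502.5 -12.9 120.2] rot [-3.142 -0.     2.646] y-angle 61.6 F [-3.1  2.6 -1. ] w 23.4 gf 59.3
face: x = [-0.    -0.253  8.47 ] tilt 14.19 0.21 1402
top: z = [ 2.7000e-01  5.0000e-03 -4.0752e+01] tilt 15.12 0.52 2429
```

```bash
python3 -m inch '{"fingers":[2,2,2,2,2],"linear":[[0.2,0,0],[0,0,-1],[0,0,-2],[0,0,-4],[0,0,-4]],"turn":[0,0,0,0,0]}' | sed -n 2,4p; python3 -m inch '{"fingers":[2,2,2,2],"linear":[[0,0,-4],[0,0,0],[0,0,0],[0,0,0]],"turn":[-4,-4.4,0,0]}' | sed -n 2,4p; python3 tilt.py; python3 -c "
from h import *
n=np.array([-.2432,.0885,.9659]);S=np.array([473.1,278.0,132.3])
togo(S+n*(46+40+40),70)"
```

```text
ee_pos: [501.7, -12.8, 232.2]
tcp_rot: [3.141, 0.002, 2.645]
ft_force: [0.3, -0.1, -0.0]
ee_pos: [501.0, -12.5, 270.5]
tcp_rot: [3.141, 0.001, 2.79]
ft_force: [0.2, 0.1, -1.9]
t 24.05 tcp [501.  -12.5 270.5] rot [3.141e+00 1.000e-03 2.790e+00] y-angle 69.9 F [ 0.2  0.1 -1.9] w 23.5 gf 59.3
face: x = [ 0.    -0.257  8.455] tilt 14.41 0.21 1393
top: z = [ 2.7000e-01 -5.0000e-03 -4.0736e+01] tilt 15.1 0.53 2463
t 24.1 tcp [500.7 -12.4 269.9] rot [-3.141 -0.     2.791] y-angle 69.9 F [-0.2  0.2 -1.5] w 23.5 gf 59.3
  shift cm [15.83 26.31  1.59]
  turn deg -0.1
```

View pics/tilt.png

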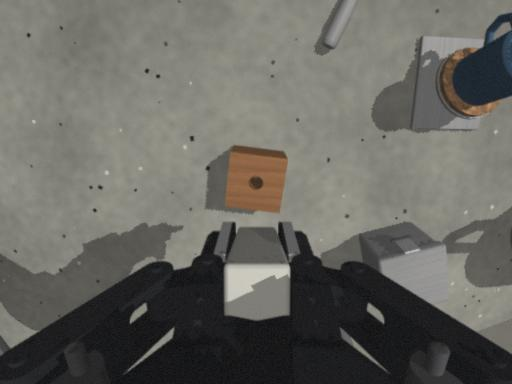

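```bash
python3 -m inch '{"fingers":[2,2,2,2,2],"linear":[[1,1.7,0],[2,3.3,0],[2,3.3,0],[2,3.3,0],[2,3.3,0]],"turn":[0,0,0,0,0]}' | sed -n 2,4p; python3 -m inch '{"fingers":[2,2,2,2,2],"linear":[[2,3.3,0],[2,3.3,0],[1.6,2.8,0],[1,2,0],[0,0,0]],"turn":[0,0,0,0,0]}' | sed -n 2,4p;  cat > fin.py <<'E'
from h import *
R,q=togo()
n=np.array([-.2432,.0885,.9659]);S=np.array([473.1,278.0,132.3]);tip=q+R@[-24.3,0,82.5];e=tip-S
print("tip",tip.round(1),"height along n",(e@n).round(1),"lateral",(e-(e@n)*n).round(1))
for h in(25,0,-7):print(h,"shift cm",(R.T@(S+h*n-tip)/10).round(2))
E
python3 fin.py; python3 tilt.py
```

```text
ee_pos: [466.6, 159.8, 269.3]
tcp_rot: [-3.14, -0.001, 2.791]
ft_force: [0.4, 0.7, -0.4]
ee_pos: [442.8, 292.4, 269.0]
tcp_rot: [3.141, -0.002, 2.798]
ft_force: [0.2, -0.7, -1.2]
t 25.1 tcp [442.8 292.4 269. ] rot [ 3.141e+00 -2.000e-03  2.798e+00] y-angle 70.3 F [ 0.2 -0.7 -1.2] w 23.3 gf 59.3
tip [465.5 284.3 186.5] height along n 54.7 lateral [5.7 1.5 1.3]
25 shift cm [-0.29 -0.34  3.  ]
0 shift cm [-0.94 -0.34  5.42]
-7 shift cm [-1.12 -0.34  6.09]
t 25.1 tcp [442.8 292.4 269. ] rot [ 3.141e+00 -2.000e-03  2.798e+00] y-angle 70.3 F [ 0.2 -0.7 -1.2] w 23.3 gf 59.3
face: x = [ 1.000e-03 -2.570e-01  8.413e+00] tilt 14.43 0.2 1378
top: z = [ 2.6900e-01  1.0000e-03 -4.0696e+01] tilt 15.07 0.52 2446
```

```bash
python3 -m inch '{"fingers":[2,2,2,2,2],"linear":[[-0.25,-0.3,1],[-0.2,0,1.5],[-0.1,0,1],[0,0,0.4],[0,0,0]],"turn":[0,0,0,0,0]}' | sed -n 2,4p; python3 fin.py
python3 - <<'E'
from h import *
n=np.array([-.2432,.0885,.9659]);S=np.array([473.1,278.0,132.3])
R,q=togo();tip=q+R@[-24.3,0,82.5]
def proj(c,X):
    r=cv2.Rodrigues(np.array(c["R"],float))[0];return cv2.projectPoints(np.array(X,float).reshape(-1,1,3),r,np.array(c["t"],float).ravel(),np.array(c["intrinsics"],float),np.array([c["k1"],0,0,0,0.]))[0][:,0]
c=camera_info("scene");p,d=get_image("scene")
P=proj(c,[S,tip,tip+46*n,S-7.5*n]);print("spot, tip, shoulder px",P.round(1).tolist())
x,y=P[0].astype(int);f=10;a=cv2.resize(p[y-40:y+20,x-40:x+40],None,fx=f,fy=f,interpolation=cv2.INTER_CUBIC)
cv2.imwrite("pics/s8.png",a);print("crop origin",x-40,y-40,"x10")
E
```

```text
ee_pos: [448.2, 282.7, 230.4]
tcp_rot: [-3.14, -0.001, 2.791]
ft_force: [0.9, 0.0, -0.5]
t 25.65 tcp [448.2 282.7 230.4] rot [-3.140e+00 -1.000e-03  2.791e+00] y-angle 69.9 F [ 0.9  0.  -0.5] w 23.3 gf 59.3
tip [470.9 274.3 147.9] height along n 15.2 lateral [ 1.5 -5.1  0.9]
25 shift cm [ 0.57  0.42 -0.86]
0 shift cm [-0.08  0.43  1.56]
-7 shift cm [-0.26  0.43  2.23]
t 25.65 tcp [448.2 282.7 230.4] rot [-3.140e+00 -1.000e-03  2.791e+00] y-angle 69.9 F [ 0.9  0.  -0.5] w 23.3 gf 59.3
spot, tip, shoulder px [[289.3, 137.7], [288.5, 135.0], [287.3, 124.9], [289.5, 139.3]]
crop origin 249 97 x10
```

View pics/s8.png

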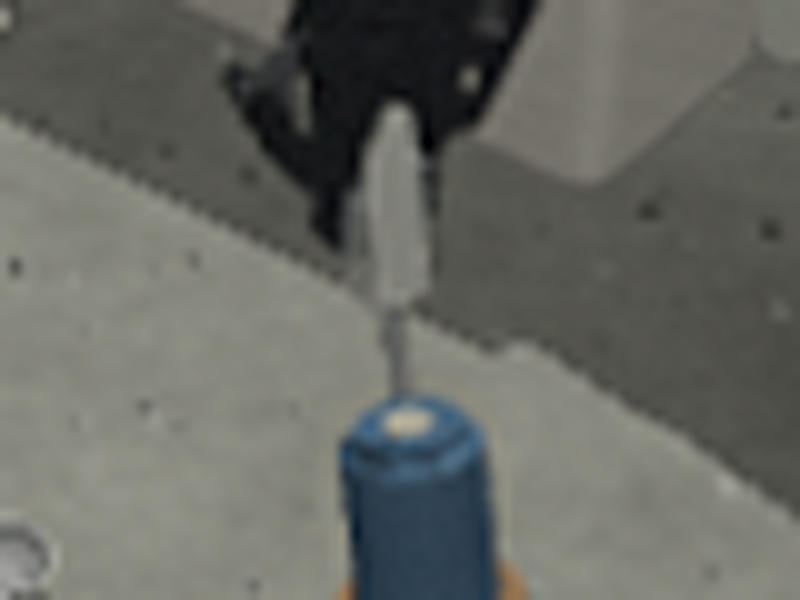

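```bash
python3 -m inch '{"fingers":[2,2,2,2],"linear":[[0,0.3,0],[0,0,0],[0,0,0],[0,0,0]],"turn":[0,0,0,0]}' | sed -n 2,4p; python3 fin.py
```

```text
ee_pos: [449.4, 286.7, 231.4]
tcp_rot: [3.141, 0.0, 2.793]
ft_force: [0.1, -0.2, -1.0]
t 26.1 tcp [449.4 286.7 231.4] rot [3.141 0.    2.793] y-angle 70.0 F [ 0.1 -0.2 -1. ] w 23.5 gf 59.3
tip [472.3 278.4 148.9] height along n 16.3 lateral [ 3.2 -1.1  0.9]
25 shift cm [ 0.56 -0.01 -0.75]
0 shift cm [-0.09 -0.01  1.66]
-7 shift cm [-0.27 -0.01  2.34]
```

```bash
python3 -m inch '{"fingers":[2,2,2,2,2],"linear":[[0.33,0,0],[-0.13,0,0.5],[-0.13,0,0.5],[-0.05,0,0.2],[0,0,0]],"turn":[0,0,0,0,0]}' | sed -n 2,4p; python3 -m inch '{"fingers":[2,2],"linear":[[0,0,0],[0,0,0]],"turn":[0,0]}' | sed -n 2,4p; python3 fin.py;  python3 -m inch '{"fingers":[2,2,2,2],"linear":[[-0.05,0,0.2],[-0.05,0,0.2],[0,0,0],[0,0,0]],"turn":[0,0,0,0]}' | sed -n 2,4p;python3 fin.py
```

```text
ee_pos: [449.1, 286.3, 218.6]
tcp_rot: [-3.141, -0.001, 2.792]
ft_force: [0.2, 0.0, -1.2]
ee_pos: [449.3, 286.7, 219.3]
tcp_rot: [3.141, 0.0, 2.793]
ft_force: [0.1, 0.1, -0.8]
t 26.8 tcp [449.3 286.7 219.3] rot [3.141 0.    2.793] y-angle 70.0 F [ 0.1  0.1 -0.8] w 23.4 gf 59.3
tip [472.1 278.4 136.8] height along n 4.6 lateral [ 0.2 -0.   0. ]
25 shift cm [ 0.54 -0.   -1.97]
0 shift cm [-0.1  -0.    0.45]
-7 shift cm [-0.28 -0.    1.12]
ee_pos: [450.2, 286.3, 215.3]
tcp_rot: [3.141, 0.0, 2.793]
ft_force: [0.0, -0.4, -0.1]
t 27.2 tcp [450.2 286.3 215.3] rot [3.141 0.    2.793] y-angle 70.0 F [ 0.  -0.4 -0.1] w 23.2 gf 59.4
tip [473.1 278.  132.8] height along n 0.5 lateral [0.1 0.  0. ]
25 shift cm [ 0.64 -0.   -2.37]
0 shift cm [-0.   -0.    0.05]
-7 shift cm [-0.18 -0.    0.72]
```

```bash
for i in 1; do python3 -m inch '{"fingers":[2,2,2],"linear":[[-0.03,0,0.1],[0,0,0],[0,0,0]],"turn":[0,0,0]}' | sed -n 2,4p; done; python3 -m inch '{"fingers":[2,2,2],"linear":[[-0.03,0,0.1],[0,0,0],[0,0,0]],"turn":[0,0,0]}' | sed -n 2,4p; python3 -m inch '{"fingers":[2,2,2],"linear":[[-0.02,0,0.1],[0,0,0],[0,0,0]],"turn":[0,0,0]}' | sed -n 2,4p; python3 -m inch '{"fingers":[2,2,2],"linear":[[-0.03,0,0.1],[0,0,0],[0,0,0]],"turn":[0,0,0]}' | sed -n 2,4p; python3 fin.py
```

```text
ee_pos: [450.5, 286.3, 214.3]
tcp_rot: [3.141, 0.0, 2.793]
ft_force: [-0.6, -0.2, 1.4]
ee_pos: [450.8, 286.2, 213.2]
tcp_rot: [3.141, 0.0, 2.793]
ft_force: [-0.9, 0.3, 1.7]
ee_pos: [451.0, 286.1, 212.2]
tcp_rot: [3.141, 0.0, 2.793]
ft_force: [-0.7, 0.6, 1.2]
ee_pos: [451.2, 286.0, 211.2]
tcp_rot: [3.141, 0.0, 2.793]
ft_force: [-0.9, 0.3, 1.9]
t 28.4 tcp [451.2 286.  211.2] rot [3.141 0.    2.793] y-angle 70.0 F [-0.9  0.3  1.9] w 23.3 gf 59.6
tip [474.1 277.7 128.7] height along n -3.7 lateral [0.1 0.  0. ]
25 shift cm [ 0.75 -0.01 -2.77]
0 shift cm [ 0.1  -0.01 -0.36]
-7 shift cm [-0.08 -0.01  0.32]
```

```bash
python3 -m inch '{"fingers":[2,2,2,2,2],"linear":[[-0.03,0,0.1],[-0.03,0,0.1],[-0.02,0,0.09],[0,0,0],[0,0,0]],"turn":[0,0,0,0,0]}' | sed -n 2,4p; for i in 1; do python3 fin.py; python3 tilt.py
python3 - <<'E'
from h import *
F=[]
for i in range(10):
    get_image("top");F.append(status.read_state()["ft_force"])
print("mean F",np.mean(F,0).round(2))
p,d=get_image("scene");a=cv2.resize(p[97:157,249:329],None,fx=10,fy=10,interpolation=cv2.INTER_CUBIC);cv2.imwrite("pics/s9.png",a)
E
done
```

```text
ee_pos: [452.0, 285.7, 208.3]
tcp_rot: [3.141, -0.0, 2.793]
ft_force: [-0.8, 0.3, 1.8]
t 28.9 tcp [452.  285.7 208.3] rot [ 3.141 -0.     2.793] y-angle 70.0 F [-0.8  0.3  1.8] w 23.6 gf 59.7
tip [474.8 277.4 125.8] height along n -6.7 lateral [0.1 0.  0. ]
25 shift cm [ 0.83 -0.   -3.06]
0 shift cm [ 0.18 -0.   -0.65]
-7 shift cm [ 0.   -0.    0.03]
t 28.9 tcp [452.  285.7 208.3] rot [ 3.141 -0.     2.793] y-angle 70.0 F [-0.8  0.3  1.8] w 23.6 gf 59.7
face: x = [ 0.    -0.257  8.456] tilt 14.41 0.2 1387
top: z = [ 2.7200e-01 -2.0000e-03 -4.0785e+01] tilt 15.23 0.51 2457
mean F [-0.94  0.71  2.94]
```

View pics/s9.png

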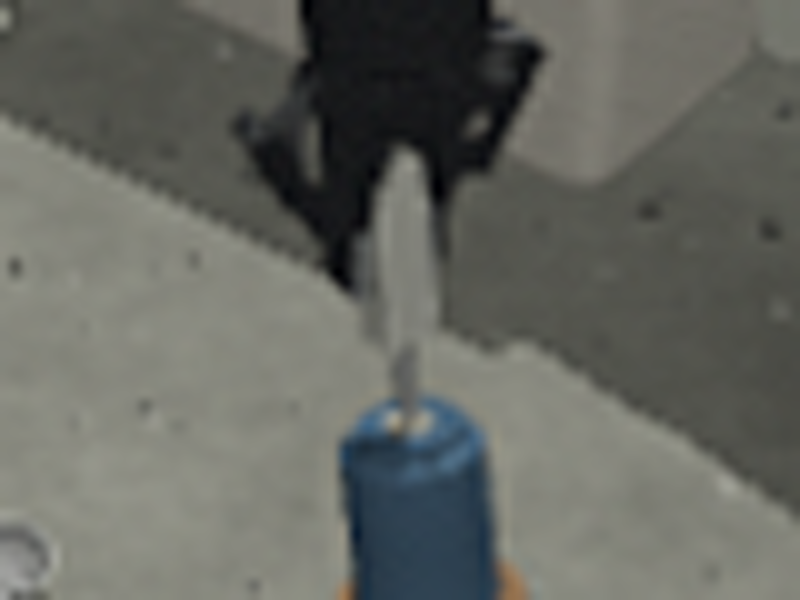

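Run:
```python
from h import *
n=np.array([-.2432,.0885,.9659]);S=np.array([473.1,278.0,132.3])
for nm in("scene","top"):
    c=camera_info(nm);r=cv2.Rodrigues(np.array(c["R"],float))[0]
    P=cv2.projectPoints(np.array([S,S+39*n]),r,np.array(c["t"],float).ravel(),np.array(c["intrinsics"],float),np.array([c["k1"],0,0,0,0.]))[0][:,0];print(nm,P.round(1).tolist())
    if nm=="scene":
        p,_=get_image(nm);print(p[128:146,284:296,2]);print(p[128:146,284:296,0].astype(int)-p[128:146,284:296,2])
```

```text
scene [[289.3, 137.7], [288.3, 129.2]]
[[131 107  99 110 132 127 126 129 123  79  84  86]
 [132 110  99 112 134 127 126 127 116  82  81  84]
 [131 112 101 113 133 127 129 132 126 118 107  80]
 [132 126 120 115 131 115 117 138 137 140 135 121]
 [135 137 135 126 117 100 108 139 136 136 138 143]
 [133 134 136 129 101  95 111 135 134 136 135 137]
 [133 131 136 128  96  95 109 135 134 135 133 133]
 [133 133 137 133 106  95 110 135 138 136 134 134]
 [133 135 139 134 104  95 103 110 116 126 134 141]
 [138 133 115  96  75  89  99  89  73  91 109 131]
 [130  99  82 115 146 108 118 139  98  66  72 101]
 [110  66  75 117 147 113 140 149  97  69  68  68]
 [ 72  52  55  61  73  83 112 105  74  72  58  55]
 [ 37  33  36  35  39  51  65  62  59  57  60  69]
 [ 37  38  39  40  41  45  50  47  49  65  75  75]
 [ 43  45  46  46  45  51  63  59  62  77  74  54]
 [ 37  47  49  52  54  63  68  65  58  59  56  43]
 [ 29  40  46  50  51  56  55  54  47  48  45  43]]
[[ -9  -7  -5  -6  -7  -7  -7  -6  -7  -5  -6  -5]
 [ -9  -6  -6  -6  -7  -7  -7  -7  -8  -6  -6  -5]
 [ -9  -7  -5  -7  -7  -7  -6  -7  -8  -9  -8  -7]
 [-10  -9  -8  -7  -7  -6  -8  -9  -9 -10 -10 -10]
 [ -9 -10 -11  -9  -6  -2  -5 -10  -9  -9  -9 -10]
 [ -9  -9  -9  -8  -4   1  -4 -10 -10 -10  -9  -8]
 [ -9  -8 -10  -9  -4   1  -4 -10 -10 -10 -10  -8]
 [-10  -9 -11 -10  -7  -1  -5 -12 -13 -12 -11  -9]
 [ -9 -11 -14 -12  -4  -3   2  10   9   0  -9 -13]
 [-13 -10   9  27  34   2   7  35  50  34  16  -4]
 [ -7  27  46  25  -3  -2  -6   1  35  59  53  24]
 [ 17  65  58  19 -24 -14 -16  -7  32  57  54  48]
 [ 35  48  48  35   0  10  19  28  51  54  45  48]
 [ 39  29  31  33  31  39  55  52  46  41  45  53]
 [ 31  29  32  33  33  35  39  36  37  47  52  53]
 [ 35  35  34  34  33  39  46  44  44  52  51  43]
 [ 33  34  37  37  40  45  50  45  41  42  39  32]
 [ 33  34  34  36  38  40  38  37  37  32  35  34]]
top [[178.7, 210.6], [175.9, 212.0]]
```

```bash
python3 -c "
from h import *
togo()
from station import manip
print(manip.finish_job())"
```

```text
t 29.55 tcp [452.  285.7 208.3] rot [ 3.141 -0.     2.793] y-angle 70.0 F [-1.3  0.   2.8] w 23.4 gf 59.7
the job is handed in; nothing more can be done
None
```

The job is handed in at 29.6 s: the blue cup stands upside down and released on the coaster, its spot within about 1 mm of where a flat, centred cup puts it, and the gripper holds the thermometer tip on the spot, pressed in about 7 mm (half way) and within about 1° of square.

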